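# Start the cellar transfer pump at its control box

### The job

Start the pump at the control box on the bench: tip the rocker switch on by pushing down its raised end, the one away from you, then push the small round primer pin fully in (it stays in), then press the large square run key fully down and keep it down: finish while still holding it. Keep to that order and do not press the mushroom-headed stop knob. Only press; do not pick up or push about the tin, the cork and the brass tap beside the box.

Things in the scene. Friction and masses are not known exactly. Their poses are not given: they have to be found in the camera images.
- control_box: Grey sheet-steel pump control box fixed to the worktop, 190 x 190 mm and 55 mm high. Origin at the centre of its underside; z up, x towards its rear (roughly away from the robot). On its top four steel plates 72 mm square and 4 mm thick stand in a 2 x 2 square, centres 42 mm from the box's centre along its x and y. Which control has which of the four places changes. All four controls are plain black plastic, moved by a straight push down, and all plates have the box's yaw.
- rocker_far_end (a point): Point on the upper face of the rocker, a flat black paddle 64 mm long (box x) by 32 mm wide and 10 mm thick, pivoted at its middle 20 mm above the underside of its plate (75 mm above the worktop). The point is on its centre line, 22 mm from the pivot towards the box's rear (+x): the end to push down. It moves with the paddle: about 6 mm above its level position when off and 6 mm below it when on.
- rocker (a joint): Rocker angle in rad: between -0.28 and -0.20 at the start (off, far end raised), 0 level, +0.28 fully on (far end down, at its stop). It stays where it is left; turning it takes about 4 N pressed at the far end.
- primer_top (a point): Centre of the flat top of the primer, a round black pin 19 mm in diameter in a grey collar 34 mm across; out, its top stands 81 mm above the worktop, 16 mm above the collar. Moves with the pin.
- primer (a joint): Travel of the primer pin in m: 0 to 0.0015 at the start (out), 0.009 fully in (stop; the top is then still 7 mm above the collar). It stays where it is left; pushing takes about 3 N.
- run_key_top (a point): Centre of the flat top of the run key, a square black key 46 mm wide in a grey frame 54 mm wide; at rest its top stands 81 mm above the worktop, 16 mm above the frame. Moves with the key.
- run_key (a joint): Travel of the run key in m: 0 at rest, 0.009 fully down (stop). A spring pushes it back: 1.5 N at rest, 6 N fully down.
- run_plate: Steel plate, 72 x 72 x 4 mm, that carries the frame and the run key; origin at the centre of its underside, axes as the box.
- stop_knob_top (a point): Top centre of the stop knob, a black mushroom head 38 mm in diameter on a thinner stem, its top 85 mm above the worktop. Not to be pressed.
- stop_knob (a joint): Travel of the stop knob in m: 0 at rest, 0.007 fully down; sprung (1.5 to 5 N).
- nail_tin: Loose open tin of nails, 74 mm in diameter, 61 mm high, standing beside the box on its left (+y) side; origin at the centre of its underside. A bystander.
- loose_cork: Loose bottle cork, 24 mm in diameter, 42 mm high, standing beside the box on its left (+y) side; origin at the centre of its underside. A bystander.
- barrel_tap: Loose brass barrel tap, 33 x 104 x 47 mm, lying behind the box; origin at the centre of its underside. A bystander.

How it is judged:
By the outcome, as a careful person would: the job done as asked, in the order asked, and still so for the second after the job is handed in, while the arm keeps its last pose, push and grip.
It also fails if it takes over 40 s, if anything falls off the work surface, if the arm or the gripper's body presses on something with over 40 N, if the wrist force passes 120 N, or if a joint passes its speed limit or range.

### The arm

A 7-joint arm with a two-finger parallel gripper is mounted at the origin on a cart in front of the work surface, level with it; the furniture and walls round the work are solid. World frame = base frame: x ahead of the robot, y to its left, z up, the work surface at z = 0. Lengths are in m, angles in rad, forces in N, time in s.
With the tool pointing down it reaches from about 0.4 to 0.85 m from the base axis. Payload 10.4 kg.
Tool frame: the origin (TCP) lies at the very end of the fingers, on their centre line; the grasp point (between the pads) lies 19 mm behind it; z points along the fingers, y is the direction in which the jaws open and shut (so a half turn about z gives the same grasp; the last joint's range is limited). The gripper opens to 85 mm and grips with 20 to 120 N. Pads are 22 mm wide; open, the fingers measure 114 mm over their backs; the gripper's body (76 mm by 85 mm) begins 54 mm behind the grasp point. The pads swing forward as they close: fully open they stand 13 mm farther back than shut.
Start: joints at [-1.144, 0.332, -0.065, 1.46, 0.022, 1.35, -0.088], TCP at [0.272, 0.563, 0.231] pointing down, gripper open.
Joint ranges: [-2.6, 2.6], [-0.5, 2.12], [-1.47, 1.34], [0.16, 2.42], [-1.27, 4.41], [0.06, 2.06], [-2.6, 2.6]. Speed limits (rad/s): [2.22, 2.22, 2.79, 2.79, 3.14, 3.14, 3.14].

### API

Orientations are given as a unit quaternion [x, y, z, w].
In Python, from workcell import manip gives the robot as it stands.
- The arm moves only by the tool arm_command, never from a script. Its arguments are lists of equal length, an entry for each row: "slide": the shift along the tool's x, y, z in mm, a list of three; "turn": the turn about the tool's z in degrees; "grip": the closure, from 0 (fully open) to 1 (shut). In form: {"slide": [[tx, ty, tz], ...], "turn": [turn, ...], "grip": [grip, ...]}. A call has 1 to 10 rows; each row shifts and turns the commanded pose from where the row before left it, along the tool's axes as they then stand; what a row does not reach is not made up. A row lasts 1/12 s, in which the tool goes at most 41.7 mm and 7.16 degrees, less where a joint would pass 70% of its speed; a pose out of reach is approached as far as the arm can. A call with a gripper value outside its range is refused whole. The fingers move at their own pace and stop on an object; "newtons" is the grip in N (left out, the last holds). Time passes only in rows, so rows that do not move let the fingers close. It gives the time, the measured TCP pose, the force and the opening at its end, in the units of the state.
- manip.get_obs(): the state, without advancing time (a new reading comes with each control period).
- manip.camera(name): name is "scene" or "top" or "wrist"; returns the picture (480x640x3 uint8, blue, green, red); there is no depth.
- manip.camera_info(name): a dict with "fx", "fy", "cx", "cy" (pixels), "dist_coeffs" ([k1, k2, p1, p2, k3] as OpenCV has them; the pictures are not rectified), "rvec" (rotation vector, rad) and "tvec" (3), from world to camera coordinates, as OpenCV has them. Camera axes: x right, y down, z forward; pixel columns grow to the right and rows downward; lengths in m; the calibration is good to about 2 mm. A picture is of the moment at which its call begins: read the wrist's pose just before it. camera_info takes no time and is no camera call; for the wrist camera it gives the pose at the moment of the call.
- manip.hand_in(): hands the job in, once; it reports no verdict.
Trained networks look in the newest picture that a camera, given by its name, has taken for a name from the list of things; names that differ only in an ending like _2 or _b are one class to them, and where a whole thing is asked for, a point or a joint stands for the part that bears it (a point fixed in the world has none). Each returns a list of dicts, best first, with "score" (0 to 1); they miss things now and then, are a little off and sometimes report something else, mostly with a low value. They report only what shows in the picture. A call takes as long as a camera call.
- manip.cut_out(target, camera): "pixels" (480x640 bool, what is visible of it).
- manip.tip_of(target, camera): "xyz" ([x, y, z] in m, in the coordinates of the camera as it stood for that picture, good to about 4 mm: a listed point, or the origin of a listed thing).
The state is a dict: "clock": time; "joint_pos": joint angles; "joint_velocities": joint speeds; "tau": joint torques, N m; "position": TCP position; "ee_rot": TCP orientation; "ft_force": force on the tool from outside, world axes, zero at the start; "torque": the same for the moment, N m; "grip_width": opening from 0.0 (shut) to 1.0 (fully open).
Only numpy, scipy, OpenCV 4.12 (cv2) and the standard library are available. Lean on these libraries where they do the work, as an engineer would, in place of code of your own. Each camera call takes 0.05 s, during which the arm holds its last target.

## Working session

There is one attempt and no reset: what is moved stays moved. The work goes in short steps, Python scripts to look and compute and a tool call to move; the robot and the scene stay as the last step left them, time stands still between calls to the robot, and variables do not carry over. Pictures are saved under pics/ and viewed, and the job is handed in when it is done.

Besides the shell and the picture viewer there is one more tool, called after "Emit:" by a JSON object that holds its "name" and its "arguments". arm_command: Moves the arm, as the interface text tells. Its arguments: {"type":"object","properties":{"slide":{"type":"array","items":{"type":"array","items":{"type":"number"}}},"turn":{"type":"array","items":{"type":"number"}},"grip":{"type":"array","items":{"type":"number"}},"newtons":{"type":"number"}},"required":["slide","turn","grip"]}

```bash
mkdir -p pics; cat > h.py <<'E'
import numpy as np, cv2
from workcell import manip
from scipy.spatial.transform import Rotation as R
def towld(ci,p):
    Rm=cv2.Rodrigues(np.array(ci["rvec"],float))[0]
    return Rm.T@(np.array(p)-np.array(ci["tvec"],float).ravel())
E
python3 - <<'E'
from h import *
o=manip.get_obs(); print(o["clock"],o["position"],o["ee_rot"],o["ft_force"],o["grip_width"])
for c in ["top","scene"]:
    im=manip.camera(c); cv2.imwrite(f"pics/{c}0.png",im); ci=manip.camera_info(c)
    for t in ["control_box","rocker_far_end","primer_top","run_key_top","stop_knob_top","run_plate","nail_tin","loose_cork","barrel_tap"]:
        r=manip.tip_of(t,c)
        print(c,t,[(round(x["score"],2),np.round(towld(ci,x["xyz"]),4).tolist()) for x in r[:2]])
print(manip.get_obs()["clock"])
E
```

```text
0.0 [0.27158408 0.5625122  0.23051747] [ 2.23028408e-01  9.74811689e-01 -6.93101196e-04 -1.37263544e-04] [ 0.34474228  0.846246   -0.36057826] 1.0006211913939915
top control_box [(0.85, [0.5032, 0.3002, -0.0004])]
top rocker_far_end [(0.73, [0.5741, 0.2784, 0.0852])]
top primer_top [(0.5, [0.4499, 0.3295, 0.0753])]
top run_key_top [(0.81, [0.5348, 0.3581, 0.0804])]
top stop_knob_top [(0.78, [0.4742, 0.2521, 0.086])]
top run_plate [(0.7, [0.5347, 0.3517, 0.0563]), (0.22, [0.4757, 0.252, 0.0893])]
top nail_tin [(0.95, [0.4892, 0.4787, -0.0008]), (0.62, [0.5336, 0.3549, 0.0531])]
top loose_cork [(0.47, [0.4011, 0.4419, -0.0006])]
top barrel_tap [(0.97, [0.6498, 0.3312, 0.0011]), (0.56, [0.5324, 0.3582, 0.0825])]
scene control_box [(0.9, [0.5035, 0.3071, -0.0007])]
scene rocker_far_end [(0.59, [0.5746, 0.2828, 0.0813])]
scene primer_top []
scene run_key_top [(0.86, [0.5339, 0.3581, 0.081])]
scene stop_knob_top [(0.63, [0.4879, 0.4803, -0.0033])]
scene run_plate [(0.82, [0.5323, 0.3546, 0.0591])]
scene nail_tin [(0.86, [0.4887, 0.4844, -0.0022])]
scene loose_cork [(0.7, [0.3976, 0.4409, 0.0024])]
scene barrel_tap [(0.9, [0.6469, 0.3312, -0.0054])]
1.0
```

View pics/top0.png

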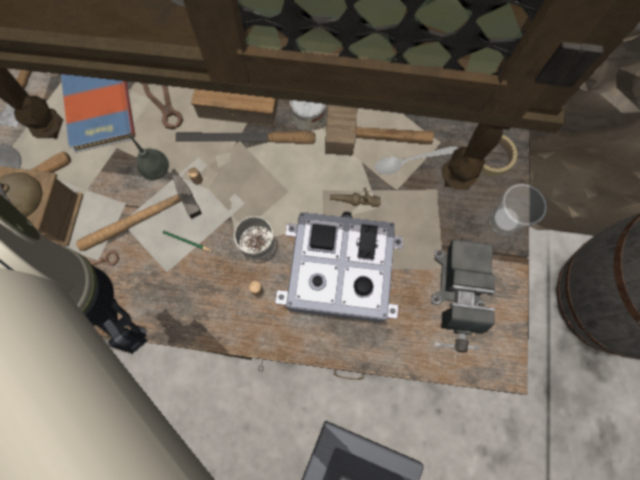

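View pics/scene0.png

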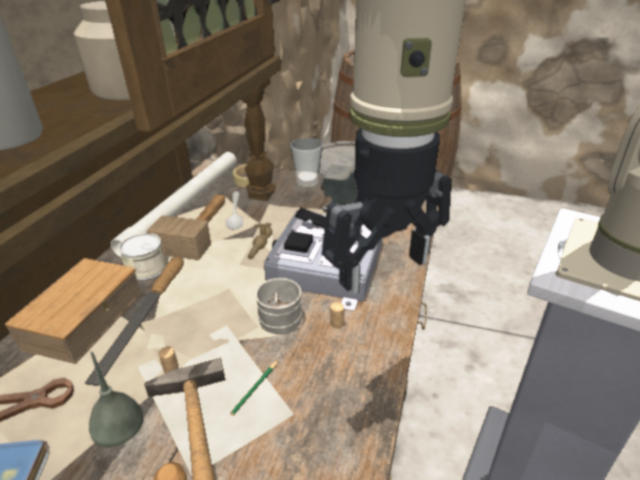

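The top picture shows the key at (322,237), the rocker at (368,241), the primer at (317,282) and the stop knob at (363,286). I'll refine these with the plate geometry.

```bash
cat >> h.py <<'E'
def ray(ci,uv,z):
    K=np.array([[ci["fx"],0,ci["cx"]],[0,ci["fy"],ci["cy"]],[0,0,1.]])
    n=cv2.undistortPoints(np.array(uv,float).reshape(-1,1,2),K,np.array(ci["dist_coeffs"],float)).reshape(-1,2)
    Rm=cv2.Rodrigues(np.array(ci["rvec"],float))[0]; t=np.array(ci["tvec"],float).ravel()
    C=-Rm.T@t; d=np.c_[n,np.ones(len(n))]@Rm
    return C+d*((z-C[2])/d[:,2])[:,None]
def proj(ci,p):
    K=np.array([[ci["fx"],0,ci["cx"]],[0,ci["fy"],ci["cy"]],[0,0,1.]])
    return cv2.projectPoints(np.array(p,float).reshape(-1,1,3),np.array(ci["rvec"],float),np.array(ci["tvec"],float),K,np.array(ci["dist_coeffs"],float))[0].reshape(-1,2)
E
python3 - <<'E'
from h import *
im=cv2.imread("pics/top0.png"); ci=manip.camera_info("top")
print("cam",towld(ci,[0,0,0]), ray(ci,[[465,180],[40,130],[345,150]],0).round(3).tolist())
g=im.min(axis=2).copy(); m=np.zeros_like(g); m[205:325,285:402]=1
w=((g>190)&(m>0)).astype(np.uint8)
n,l,s,c=cv2.connectedComponentsWithStats(w)
P=[]
for i in range(1,n):
    if s[i,4]>300:
        ys,xs=np.where(l==i); p=ray(ci,np.c_[xs,ys],0.059)[:,:2]; P.append(p)
        r=cv2.minAreaRect((p*1000).astype(np.float32)); print(s[i],np.round(r[0],1),np.round(r[1],1),round(r[2],1))
r=cv2.minAreaRect((np.vstack(P)*1000).astype(np.float32)); print("all",r)
for nme,uv,z in [("key",[322,237],.081),("primer",[317,282],.081),("stop",[363,286],.085),("rocker",[368,241],.08)]:
    print(nme,ray(ci,[uv],z).round(4))
cv2.imwrite("pics/crop0.png",cv2.resize(im[195:335,270:415],None,fx=4,fy=4,interpolation=cv2.INTER_CUBIC))
E
```

```text
cam [0.2968747  0.27738694 0.90318465] [[0.785, 0.132, 0.0], [0.539, 1.033, 0.0], [0.751, 0.392, 0.0]]
[302 225  41  34 400] [525.9 354.7] [59.3 72.6] 15.2
[346 231  40  33 573] [548.3 273.7] [58.4 72.4] 15.5
[ 296  261   42   42 1223] [451.5 333.3] [73.9 74.3] 15.2
[ 341  267   42   42 1089] [473.7 253. ] [73.2 72.9] 15.5
all ((496.30413818359375, 302.83978271484375), (144.07044982910156, 156.88438415527344), 15.426634788513184)
key [[0.5285 0.3555 0.081 ]]
primer [[0.4468 0.3316 0.081 ]]
stop [[0.4712 0.2525 0.085 ]]
rocker [[0.5546 0.2741 0.08  ]]
```

View pics/crop0.png

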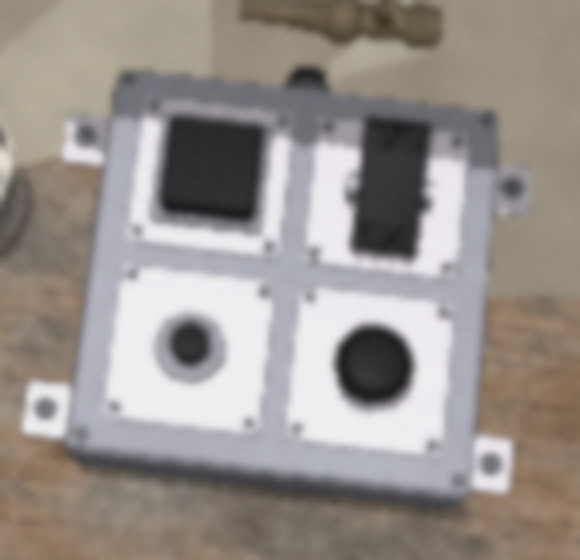

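Yaw is about 15.4°. Key (0.5325,0.356), rocker pivot (0.5547,0.275), primer (0.4515,0.3335) and stop knob (0.4737,0.2527) agree with both the networks and the picture. Next I'll shut the gripper and move above the rocker's far end.

Emit:
{"name": "arm_command", "arguments": {"slide": [[-25, -7, 0], [-38, -11, 0], [-38, -11, 0], [-38, -11, 0], [-38, -11, 0], [-38, -11, 0], [-38, -11, 0], [-38, -11, 0], [-38, -11, 0], [-38, -11, 0]], "turn": [0, 0, 0, 0, 0, 0, 0, 0, 0, 0], "grip": [1, 1, 1, 1, 1, 1, 1, 1, 1, 1], "newtons": 40}}

```text
clock: 1.83
position: [0.5574, 0.3064, 0.2316]
ee_rot: [0.223, 0.975, 0.0, 0.0]
ft_force: [0.7, 0.1, -0.5]
grip_width: -0.002
```

Emit:
{"name": "arm_command", "arguments": {"slide": [[0, 0, 0], [0, 0, 0], [0, 0, 0], [0, 0, 0], [0, 0, 0], [0, 0, 0], [0, 0, 0], [0, 0, 0]], "turn": [-7, -7, -7, -7, -7, -6, 0, 0], "grip": [1, 1, 1, 1, 1, 1, 1, 1]}}

```text
clock: 2.5
position: [0.5561, 0.3078, 0.2313]
ee_rot: [-0.131, 0.991, 0.0, -0.0]
ft_force: [0.3, 0.1, 0.4]
grip_width: 0.002
```

```bash
cat >> h.py <<'E'
T=dict(rock=[.5807,.2821,.087],primer=[.4515,.3335,.081],key=[.5325,.3559,.081],stop=[.4737,.2527,.085],pivot=[.5547,.2749,.080])
def st(t=None):
    o=manip.get_obs(); r=R.from_quat(o["ee_rot"]); M=r.as_matrix()
    print("t",round(o["clock"],2),"pos",np.round(o["position"]*1000,1),"F",np.round(o["ft_force"],1),"gw",round(o["grip_width"],3),"xang",round(np.degrees(np.arctan2(M[1,0],M[0,0])),1),"zax",M[:,2].round(3))
    if t: print("slide to",t,np.round(M.T@(np.array(T[t])-o["position"])*1000,1))
    return o
E
python3 - <<'E'
from h import *
st("rock")
im=manip.camera("wrist"); ci=manip.camera_info("wrist")
for k,p in T.items():
    q=proj(ci,[p])[0]; print(k,q.round(0))
    if 0<q[0]<640 and 0<q[1]<480: cv2.circle(im,(int(q[0]),int(q[1])),4,(0,0,255),1)
cv2.imwrite("pics/w1.png",im)
for t in ["rocker_far_end","primer_top","run_key_top","stop_knob_top"]:
    print(t,[(round(x["score"],2),np.round(towld(ci,x["xyz"]),4).tolist()) for x in manip.tip_of(t,"wrist")[:2]])
E
```

```text
t 2.5 pos [556.1 307.8 231.3] F [0.3 0.1 0.4] gw 0.002 xang -165.0 zax [-0.  0. -1.]
slide to rock [-17.  -31.2 144.3]
rock [284. 240.]
primer [397.  87.]
key [392. 204.]
stop [279.  88.]
pivot [284. 204.]
rocker_far_end [(0.78, [0.5726, 0.2808, 0.089])]
primer_top [(0.8, [0.4521, 0.3317, 0.0765])]
run_key_top [(0.59, [0.532, 0.3553, 0.0839])]
stop_knob_top [(0.93, [0.4761, 0.2517, 0.0857])]
```

View pics/w1.png

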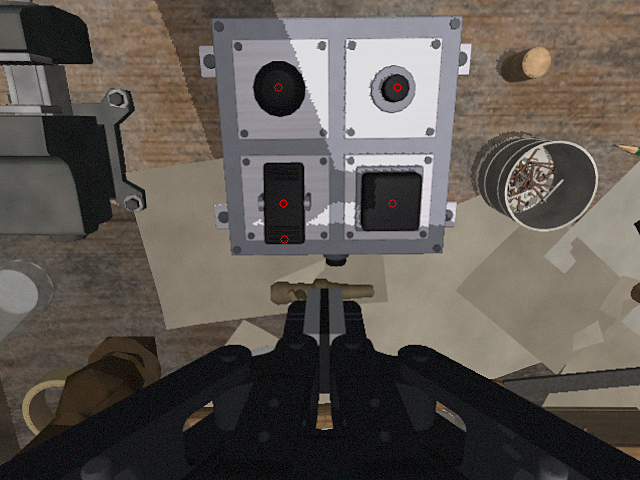

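The projected targets sit on the controls to within 1–2 mm, so I'll go over the rocker's far end and down.

Emit:
{"name": "arm_command", "arguments": {"slide": [[-9, -16, 0], [-8, -15, 0], [0, 0, 30], [0, 0, 40], [0, 0, 30], [0, 0, 20], [0, 0, 10], [0, 0, 0]], "turn": [0, 0, 0, 0, 0, 0, 0, 0], "grip": [1, 1, 1, 1, 1, 1, 1, 1]}}

```text
clock: 3.42
position: [0.5795, 0.2819, 0.099]
ee_rot: [-0.132, 0.991, -0.001, -0.002]
ft_force: [0.8, 0.2, -0.7]
grip_width: -0.001
```

```bash
python3 - <<'E'
from h import *
st("rock")
im=manip.camera("wrist"); cv2.imwrite("pics/w2.png",im)
E
```

```text
t 3.42 pos [579.5 281.9  99. ] F [ 0.8  0.2 -0.7] gw -0.001 xang -164.8 zax [-0.003 -0.002 -1.   ]
slide to rock [-1.3 -0.1 12. ]
```

View pics/w2.png

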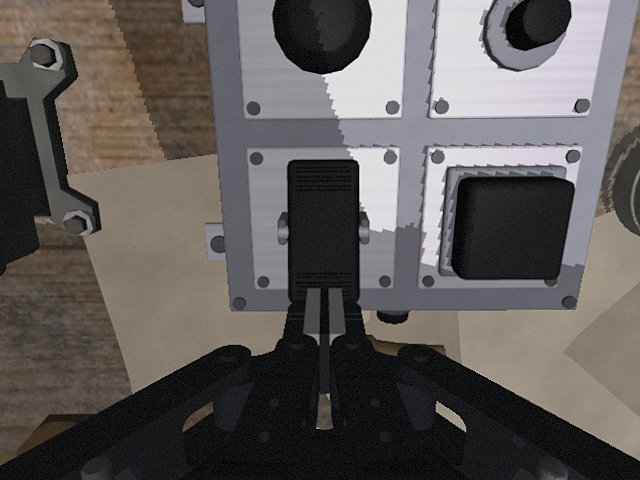

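The fingertips (around (325,295)) are lined up over the far end of the paddle (columns 288–358). Now I press.

Emit:
{"name": "arm_command", "arguments": {"slide": [[0, 0, 6], [0, 0, 5], [0, 0, 4], [0, 0, 3], [0, 0, 3], [0, 0, 2], [0, 0, 0]], "turn": [0, 0, 0, 0, 0, 0, 0], "grip": [1, 1, 1, 1, 1, 1, 1]}}

```text
clock: 4.05
position: [0.5813, 0.2826, 0.0786]
ee_rot: [-0.132, 0.991, 0.0, 0.001]
ft_force: [2.6, 0.0, 4.5]
grip_width: -0.002
```

Emit:
{"name": "arm_command", "arguments": {"slide": [[0, 0, 2], [0, 0, 2], [0, 0, 1], [0, 0, 0]], "turn": [0, 0, 0, 0], "grip": [1, 1, 1, 1]}}

```text
clock: 4.38
position: [0.5815, 0.2827, 0.0742]
ee_rot: [-0.132, 0.991, 0.0, 0.001]
ft_force: [3.7, 1.4, 6.9]
grip_width: 0.001
```

Emit:
{"name": "arm_command", "arguments": {"slide": [[0, 0, 1], [0, 0, 1], [0, 0, 1], [0, 0, 0]], "turn": [0, 0, 0, 0], "grip": [1, 1, 1, 1]}}

```text
clock: 4.72
position: [0.5817, 0.2829, 0.0735]
ee_rot: [-0.132, 0.991, 0.001, 0.001]
ft_force: [-5.0, -2.2, 24.0]
grip_width: -0.001
```

A clear stop: 24 N at z=73.5 mm. I'll lift and check.

Emit:
{"name": "arm_command", "arguments": {"slide": [[0, 0, -10], [0, 0, -25], [0, 0, -25], [0, 0, -10], [0, 0, 0]], "turn": [0, 0, 0, 0, 0], "grip": [1, 1, 1, 1, 1]}}

```text
clock: 5.13
position: [0.5813, 0.2828, 0.1426]
ee_rot: [-0.132, 0.991, 0.001, 0.001]
ft_force: [0.4, -0.2, 1.0]
grip_width: 0.003
```

```bash
python3 - <<'E'
from h import *
st("primer")
im=manip.camera("wrist"); cv2.imwrite("pics/w3.png",im); ci=manip.camera_info("wrist")
for t in ["rocker_far_end","primer_top","run_key_top"]:
    print(t,[(round(x["score"],2),np.round(towld(ci,x["xyz"]),4).tolist()) for x in manip.tip_of(t,"wrist")[:2]])
E
```

```text
t 5.13 pos [581.3 282.8 142.6] F [ 0.4 -0.2  1. ] gw 0.003 xang -164.8 zax [ 0.002  0.002 -1.   ]
slide to primer [112.1  83.   61.4]
rocker_far_end [(0.95, [0.5744, 0.2802, 0.0758])]
primer_top [(0.68, [0.4527, 0.3321, 0.0763])]
run_key_top [(0.94, [0.5307, 0.3541, 0.0809])]
```

View pics/w3.png

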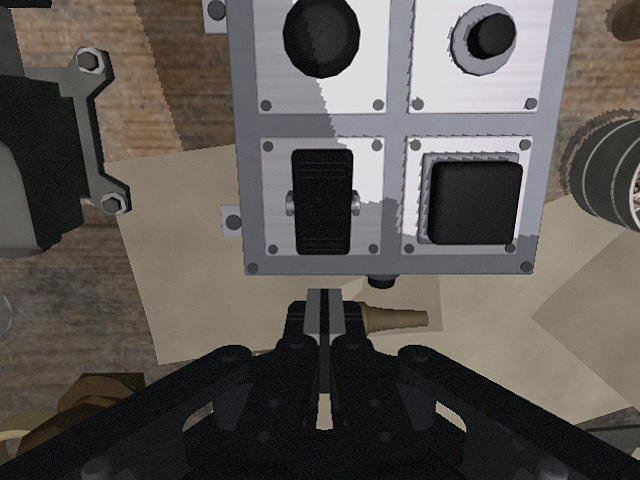

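The paddle now tips the other way: far end at 76 mm, before 89 mm. Next is the primer.

Emit:
{"name": "arm_command", "arguments": {"slide": [[16, 12, 0], [32, 24, 0], [32, 24, 0], [32, 22, 0], [0, 0, 20], [0, 0, 20], [0, 0, 10], [0, 0, 0]], "turn": [0, 0, 0, 0, 0, 0, 0, 0], "grip": [1, 1, 1, 1, 1, 1, 1, 1]}}

```text
clock: 6.0
position: [0.4495, 0.3305, 0.087]
ee_rot: [-0.132, 0.991, -0.002, -0.002]
ft_force: [-0.5, -1.1, 0.3]
grip_width: 0.002
```

```bash
python3 - <<'E'
from h import *
st("primer")
im=manip.camera("wrist"); cv2.imwrite("pics/w4.png",im); ci=manip.camera_info("wrist")
for t in ["primer_top"]:
    print(t,[(round(x["score"],2),np.round(towld(ci,x["xyz"]),4).tolist()) for x in manip.tip_of(t,"wrist")[:2]])
E
```

```text
t 6.0 pos [449.5 330.5  87. ] F [-0.5 -1.1  0.3] gw 0.002 xang -164.8 zax [-0.004 -0.004 -1.   ]
slide to primer [-2.8  2.3  6. ]
primer_top []
```

View pics/w4.png

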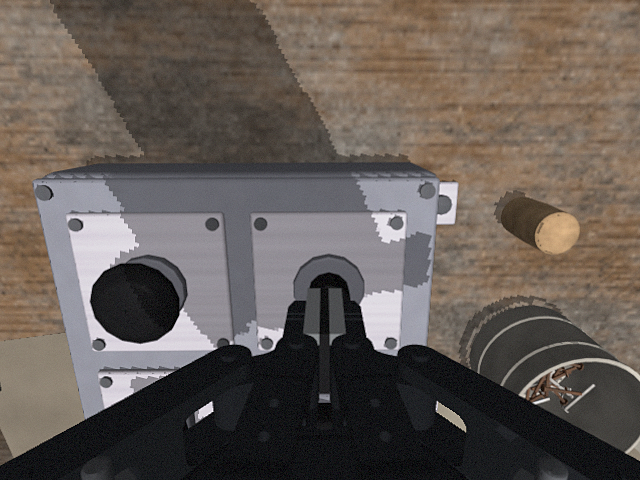

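The tip (324,288) is about 2 mm left of the pin's centre (329). I'll correct that and press.

Emit:
{"name": "arm_command", "arguments": {"slide": [[-1, 2, 0], [0, 0, 0], [0, 0, 5], [0, 0, 4], [0, 0, 3], [0, 0, 1], [0, 0, 0]], "turn": [0, 0, 0, 0, 0, 0, 0], "grip": [1, 1, 1, 1, 1, 1, 1]}}

```text
clock: 6.68
position: [0.4515, 0.3342, 0.0771]
ee_rot: [-0.133, 0.991, -0.0, -0.0]
ft_force: [-0.7, -0.0, -0.2]
grip_width: 0.001
```

Emit:
{"name": "arm_command", "arguments": {"slide": [[0, 0, 0], [0, 0, 1]], "turn": [0, 0], "grip": [1, 1]}}

```text
clock: 6.85
position: [0.4515, 0.3343, 0.0765]
ee_rot: [-0.132, 0.991, 0.0, -0.0]
ft_force: [-0.7, -1.2, 1.4]
grip_width: -0.004
```

```bash
python3 - <<'E'
from h import *
st("primer")
im=manip.camera("wrist"); cv2.imwrite("pics/w5.png",im)
st()
E
```

```text
t 6.85 pos [451.5 334.3  76.5] F [-0.7 -1.2  1.4] gw -0.004 xang -164.8 zax [-0.  0. -1.]
slide to primer [ 0.2 -0.8 -4.5]
t 6.9 pos [451.5 334.2  76.3] F [-1.3 -0.5  1.6] gw -0.002 xang -164.8 zax [-0.  0. -1.]
```

View pics/w5.png

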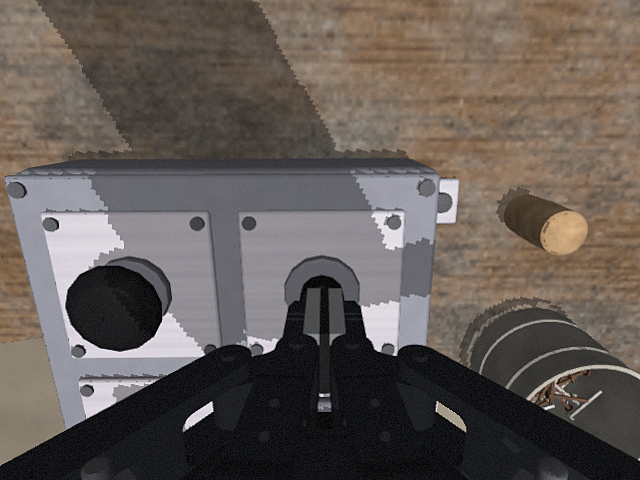

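The tip is centred on the pin (column 322) and just starting to meet resistance. I'll keep pressing.

Emit:
{"name": "arm_command", "arguments": {"slide": [[0, 0, 1], [0, 0, 1], [0, 0, 1], [0, 0, 1], [0, 0, 0]], "turn": [0, 0, 0, 0, 0], "grip": [1, 1, 1, 1, 1]}}

```text
clock: 7.32
position: [0.4515, 0.3342, 0.0722]
ee_rot: [-0.132, 0.991, 0.0, -0.0]
ft_force: [-0.1, -0.3, 2.3]
grip_width: -0.003
```

Emit:
{"name": "arm_command", "arguments": {"slide": [[0, 0, 1], [0, 0, 0]], "turn": [0, 0], "grip": [1, 1]}}

```text
clock: 7.48
position: [0.4515, 0.3343, 0.0721]
ee_rot: [-0.132, 0.991, 0.0, 0.0]
ft_force: [-5.0, -3.8, 10.0]
grip_width: -0.001
```

Emit:
{"name": "arm_command", "arguments": {"slide": [[0, 0, 1], [0, 0, 0]], "turn": [0, 0], "grip": [1, 1]}}

```text
clock: 7.65
position: [0.4516, 0.3344, 0.072]
ee_rot: [-0.132, 0.991, 0.0, 0.0]
ft_force: [-7.8, -6.0, 19.8]
grip_width: 0.0
```

Hard stop at z=72.0 mm (81 minus 9), 20 N. I'll lift and go to the run key.

Emit:
{"name": "arm_command", "arguments": {"slide": [[0, 0, -10], [0, 0, -25], [0, 0, -15], [-24, 0, 0], [-30, 0, 0], [-29, 0, 0], [0, 0, 0]], "turn": [0, 0, 0, 0, 0, 0, 0], "grip": [1, 1, 1, 1, 1, 1, 1]}}

```text
clock: 8.23
position: [0.5359, 0.3559, 0.1198]
ee_rot: [-0.131, 0.991, -0.0, 0.001]
ft_force: [-1.1, -1.3, -0.7]
grip_width: 0.001
```

```bash
python3 - <<'E'
from h import *
st("key")
im=manip.camera("wrist"); cv2.imwrite("pics/w6.png",im); ci=manip.camera_info("wrist")
for t in ["primer_top","run_key_top","rocker_far_end"]:
    print(t,[(round(x["score"],2),np.round(towld(ci,x["xyz"]),4).tolist()) for x in manip.tip_of(t,"wrist")[:2]])
E
```

```text
t 8.23 pos [535.9 355.9 119.8] F [-1.1 -1.3 -0.7] gw 0.001 xang -164.9 zax [ 0.002  0.    -1.   ]
slide to key [ 3.3  0.9 38.8]
primer_top [(0.95, [0.4491, 0.333, 0.071])]
run_key_top [(0.72, [0.527, 0.3548, 0.0835])]
rocker_far_end [(0.8, [0.5679, 0.2828, 0.0741])]
```

View pics/w6.png

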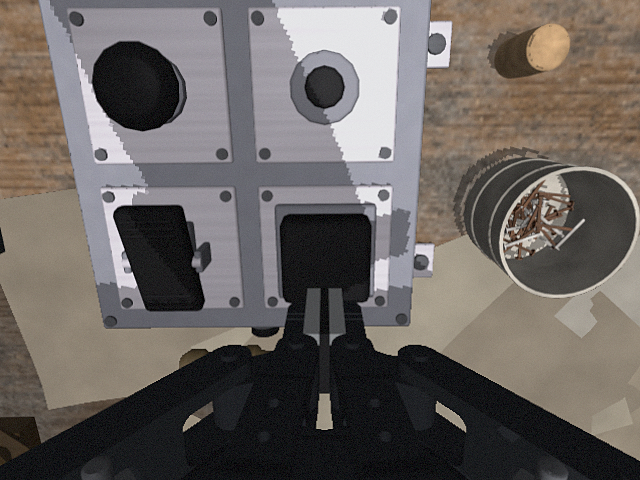

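The primer is in (top about 71 mm) and the rocker is still on (about 74 mm). The tip lines up with the key (columns 281–370), so I'll press it.

Emit:
{"name": "arm_command", "arguments": {"slide": [[4, 1, 10], [0, 0, 20], [0, 0, 5], [0, 0, 3], [0, 0, 3], [0, 0, 3], [0, 0, 2], [0, 0, 1], [0, 0, 0]], "turn": [0, 0, 0, 0, 0, 0, 0, 0, 0], "grip": [1, 1, 1, 1, 1, 1, 1, 1, 1]}}

```text
clock: 9.18
position: [0.5275, 0.3563, 0.0737]
ee_rot: [-0.133, 0.991, 0.0, 0.0]
ft_force: [-3.4, 0.3, 4.5]
grip_width: 0.003
```

Emit:
{"name": "arm_command", "arguments": {"slide": [[0, 0, 1], [0, 0, 1], [0, 0, 0]], "turn": [0, 0, 0], "grip": [1, 1, 1]}}

```text
clock: 9.43
position: [0.5276, 0.3563, 0.0722]
ee_rot: [-0.133, 0.991, 0.0, 0.0]
ft_force: [-4.5, -0.4, 6.7]
grip_width: 0.001
```

Emit:
{"name": "arm_command", "arguments": {"slide": [[0, 0, 1], [0, 0, 1], [0, 0, 0], [0, 0, 0]], "turn": [0, 0, 0, 0], "grip": [1, 1, 1, 1]}}

```text
clock: 9.77
position: [0.5277, 0.3564, 0.0719]
ee_rot: [-0.132, 0.991, 0.0, 0.0]
ft_force: [-10.5, -6.6, 22.4]
grip_width: -0.001
```

```bash
python3 - <<'E'
from h import *
st()
im=manip.camera("wrist"); cv2.imwrite("pics/w7.png",im); ci=manip.camera_info("wrist")
im=manip.camera("top"); cv2.imwrite("pics/t7.png",im)
st()
E
```

```text
t 9.77 pos [527.7 356.4  71.9] F [-10.5  -6.6  22.4] gw -0.001 xang -164.8 zax [ 0.001  0.001 -1.   ]
t 9.87 pos [527.6 356.4  71.9] F [-9.3 -5.3 22.3] gw 0.003 xang -164.8 zax [ 0.001  0.001 -1.   ]
```

View pics/w7.png

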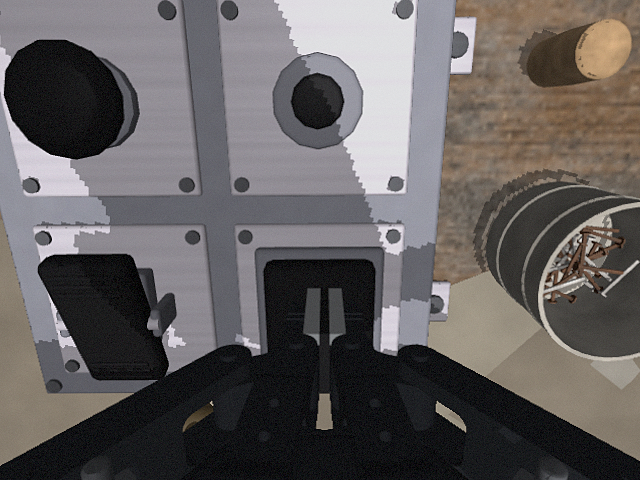

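The key (265–383, 250–350) is down on its frame under the fingertips. The rocker is on, the primer is in, and the stop knob, tin and cork are untouched. The force is steady at 22 N, so I'm handing in.

```bash
python3 - <<'E'
from h import *
print(manip.hand_in()); st()
E
```

```text
the job is handed in; nothing more can be done
None
the job is handed in; nothing more can be done
```

The pump is started: I tipped the rocker on, pushed the primer fully in, then pressed the run key down. I handed in at about 9.9 s while still holding the key.

- **Rocker:** it met a hard stop at 24 N. Afterwards the networks put its far end at about 74–76 mm, down from 89 mm.
- **Primer:** it stopped at z = 72.0 mm with 20 N, exactly its 9 mm of travel. Its top then measured about 71 mm.
- **Run key:** it was held at its stop, z = 71.9 mm, with a steady 22 N. The tip sat about 5 mm nearer the robot than the key's centre, still well on its face.
- **Bystanders:** the gripper stayed clear of the stop knob, tin and cork, and the last wrist picture shows them untouched. It does not show the whole tap, and I did not view the final top picture. I never went down near the tap.

No check failed. The only disagreement was that the wrist camera network's positions differed from my plate-based ones by a few mm, up to about 6 mm in the last picture.

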